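# Clip the inspection lamp over a specimen

### The arm

A 7-joint arm with a two-finger parallel gripper is mounted at the origin on the work surface. World frame = base frame: x ahead of the robot, y to its left, z up, the work surface at z = 0. Lengths are in m, angles in rad, forces in N, time in s.
With the tool pointing down it reaches from about 0.4 to 0.85 m from the base axis. Payload 6.9 kg.
Tool frame: the origin (TCP) lies where the fingers leave the gripper's body, on its centre line; the fingertips stand manip.tip_reach ahead of it and the grasp point (between the pads) lies 54 mm ahead of it (manip.tip_reach is the distance from the TCP to the fingertips, in m); z points along the fingers, y is the line along which they close (so a half turn about z gives the same grasp; the last joint's range is limited). The gripper opens to 85 mm and grips with 20 to 120 N. Pads are 22 mm wide; open, the fingers measure 114 mm over their backs; the gripper's body (76 mm by 85 mm) begins 54 mm behind the grasp point. The pads swing forward as they close: fully open they stand 13 mm farther back than shut.
Start: joints at [1.238, 0.507, -0.238, 1.5, 0.126, 1.149, -0.155], TCP at [0.265, -0.566, 0.304] pointing down, gripper open.
Joint ranges: [-3.08, 3.08], [-0.24, 2.05], [-1.43, 1.35], [0, 2.5], [-1.52, 4.66], [0.17, 1.96], [-2.89, 2.89]. Speed limits (rad/s): [2.39, 2.39, 3.14, 3.14, 3.14, 3.14, 3.14].

### API

Orientations are given as a unit quaternion [x, y, z, w].
In Python, from workcell import manip gives the robot as it stands. The module is installed in compiled form; this text tells all that it offers.
- The arm moves only by the tool play_rows, never from a script. Its argument "motion" is one flat list of numbers, 7 for each row, row after row: the shift along the world's x, y, z in cm, then the turn, a rotation vector about the world's x, y, z in rad, then the closure, from 0 (fully open) to 1 (shut). In form: [dx, dy, dz, rx, ry, rz, jaw, dx, dy, dz, rx, ry, rz, jaw, ...]. A call has 1 to 5 rows; each row is the pose to reach, as a shift and turn from the pose commanded when the call began; what a row does not reach only later rows make up. A row lasts 1/12 s, in which the tool goes at most 41.7 mm and 7.16 degrees, less where a joint would pass 70% of its speed; a pose out of reach is approached as far as the arm can. A call with a gripper value outside its range is refused whole. The fingers move at their own pace and stop on an object; "grip_force" is the grip in N (left out, the last holds). Time passes only in rows, so rows that repeat a pose let the fingers close. It gives the time, the measured TCP pose, the force, the opening and the grip force at its end, in the units of the state.
- manip.get_obs(): the state, without advancing time (a new reading comes with each control period).
- manip.get_image(name): name is "scene" or "top"; returns a dict with "pixels" (384x512x3 uint8, red, green, blue), "fx", "fy", "cx", "cy" (pixels), "cam_to_world" (4x4, takes a point from camera to world coordinates). Camera axes: x right, y down, z forward; pixel columns grow to the right and rows downward; lengths in m; the calibration is good to about 2 mm. A picture is of the moment at which its call begins. There is no depth.
- manip.close_job(): hands the job in; it is judged then, once.
The state is a dict: "time": time; "qpos": joint angles; "joint_vel": joint speeds; "joint_torque": joint torques, N m; "position": TCP position; "tcp_rot": TCP orientation; "contact_force": force on the tool from outside, world axes, zero at the start; "ft_torque": the same for the moment, N m; "opening": finger opening in m; "grip_force": force on a finger pad.
Only numpy, scipy, OpenCV 4.12 (cv2) and the standard library are available. Lean on these libraries where they do the work, as an engineer would, in place of code of your own. Each camera call takes 0.05 s, during which the arm holds its last target. There are 200 camera calls.

### The job

Squeeze the little clip lamp off the bookend and clip it onto the top edge of the inspection stand's upright plate, turned so that its lamp head is right above the round specimen lying on the stand. The clip should sit upright and well down over the edge, gripping it by its own spring. Leave the specimen where it is, and do not push the small loose mount or the bottle about.

Things in the scene. Friction and masses are not known exactly. Their poses are not given: they have to be found in the camera images.
- clip: dark steel spring clip, 26 mm wide (x), jaws down, handles up, with a small lamp out on its -y side; 0.13 kg. Origin on the pivot; z up to the handles, x along the pivot and the clipped edge, y across the edge. Jaw pads run from 14 to 40 mm below the origin; the pivot barrel's underside is 7 mm below it. On the bookend the plate's top edge starts 14 mm below the origin
- clip_grip (a point): point midway between the two handle ends, 42 mm above the clip's origin; axes as the clip. The handles end in rubber rollers along x, 10 mm thick, 56 mm apart over their outsides (y) when the clip sits on a 6 mm plate, tops 47 mm above the origin. Squeezing them 15 to 20 mm together, with 7 to 13 N, opens the jaws
- clip_jaws (a point): point midway between the jaw pads, 30 mm below the clip's origin; axes as the clip
- clip_lamp (a point): centre of the lamp's lower face; the grey lamp head, 36 mm across and 30 mm tall, has its axis 60 mm to -y of the clip's origin, its underside 40 mm and its top 10 mm below the origin; axes as the clip
- jaw (a joint): opening angle of the clip's jaws: 0 when the pads lie flat on a 6 mm plate, -0.15 with nothing between them, 0.55 wide open (about 22 mm gap at the middle of the pads). It shares equally between the two levers when the handles are squeezed
- bookend: grey steel bookend, fixed: upright plate 140 mm long (x), 6 mm thick, 100 mm high, with a thin black book against its +y side (27 mm deep, 74 mm high) and a 4 mm foot plate 97 mm out to +y. Origin at the bottom middle of the plate. The clip starts on its top edge with axes parallel to it
- bookend_edge (a point): middle of the bookend's top edge; axes as the bookend
- stand: inspection stand, fixed: dark base 200 x 160 x 15 mm (x, y, z), with an upright aluminium plate 180 mm long (x), 6 mm thick, whose top edge is 120 mm above the table, standing 50 mm to +y of the base's centre. Origin under the centre of the base. The specimen lies on the base on the -y side of the plate
- stand_edge (a point): middle of the top edge of the stand's upright plate; axes as the stand (x along the edge, -y the specimen's side)
- specimen: mounted specimen: black round disc 50 mm across and 28 mm tall with a bright steel centre, lying loose on the stand's base about 60 mm from the upright plate, anywhere up to 50 mm either way along it. Origin under its centre
- puck0: loose black mount, 40 mm across, 22 mm tall, on the table near the middle, on the robot's side; origin under its centre
- bottle: amber bottle, 50 mm across, 100 mm tall, standing between bookend and stand, towards their far side; origin under its centre

How it is judged:
On the way, in this order (a step that is already met when the one before it is completed fails the run):
1. the clip is squeezed open and lifted off the bookend, jaws above its edge (z of clip_jaws in the frame of bookend_edge above 0.015 m and value of joint jaw above 0 rad), for 0.1 s.
2. the clip is gripping the edge of the stand's plate, with the lamp above the specimen (value of joint jaw between -0.09 and 0.09 rad and z of clip_jaws in the frame of stand_edge below -0.008 m and y of clip_jaws in the frame of stand_edge between -0.008 and 0.008 m and angle between clip's own z axis and vertical below 0.2 rad and horizontal distance between clip_lamp and specimen below 0.022 m and distance of specimen from where it was at the start of the episode below 0.012 m and linear speed of clip below 0.02 m/s), for 0.2 s.
At the end, for the whole second after the job is handed in: Pad middle 8 mm or more below the stand plate's edge, within 8 mm of its mid-plane; jaw angle within 0.09 rad of 0; clip upright within 0.2 rad, at rest; lamp centre within 22 mm horizontally of the specimen's centre; specimen moved under 12 mm (all of step 2); the robot touches nothing.
It fails at once if the specimen is pushed more than 20 mm (distance of specimen from where it was at the start of the episode above 0.02 m).
It fails at once if the small loose mount or the bottle is pushed more than 30 mm or tipped (distance of any of puck0, bottle from where it was at the start of the episode above 0.03 m or angle between bottle's own z axis and vertical above 0.5 rad).
It also fails if it takes over 45 s, if anything falls off the work surface, if the arm or the gripper's body presses on something with over 40 N, if the wrist force passes 120 N, or if a joint passes its speed limit or range.

## Working session

There is one attempt and no reset: what is moved stays moved. The work goes in short steps, Python scripts to look and compute and a tool call to move; the robot and the scene stay as the last step left them, time stands still between calls to the robot, and variables do not carry over. Pictures are saved under pics/ and viewed, at most 10 in all, crops included, and the job is handed in when it is done.

Besides the shell and the picture viewer there is one more tool, called after "Emit:" as name(argument=value, ...), one argument or row to a line, values as JSON. play_rows: Moves the arm, as the interface text tells. Its arguments: {"type":"object","properties":{"motion":{"type":"array"},"grip_force":{"type":"number"}},"required":["motion"]}

```bash
mkdir -p pics; python3 - <<'E'
from workcell import manip
import cv2,numpy as np
np.set_printoptions(precision=4,suppress=True)
print(manip.tip_reach)
for n in("scene","top"):
    d=manip.get_image(n);cv2.imwrite(f"pics/{n}0.png",d["pixels"][:,:,::-1]);print(n,d["fx"],d["fy"],d["cx"],d["cy"]);print(np.array(d["cam_to_world"]))
o=manip.get_obs();print(o)
E
```

```text
0.0726
scene 429.79596122010685 429.79596122010685 252.204746541791 188.75830534880333
[[-0.5164  0.5543 -0.6527  1.2502]
 [ 0.8561  0.316  -0.4089  0.399 ]
 [-0.0204 -0.77   -0.6378  0.7855]
 [ 0.      0.      0.      1.    ]]
top 485.93401596045175 485.93401596045175 256.24638087569645 189.241688149061
[[ 0.0123 -0.9993  0.0356  0.5133]
 [-0.9998 -0.0117  0.0171 -0.0136]
 [-0.0167 -0.0358 -0.9992  1.0644]
 [ 0.      0.      0.      1.    ]]
{'time': 0.1, 'qpos': array([ 1.2385,  0.5083, -0.2375,  1.501 ,  0.1257,  1.1489, -0.1548]), 'joint_vel': array([ 0.0017, -0.003 , -0.0002, -0.0033, -0.0009,  0.0005, -0.0006]), 'joint_torque': array([ -0.0046, -62.1846,  -2.1944, -25.0208,   0.0126,   0.0078,
         0.    ]), 'position': array([ 0.2648, -0.5658,  0.3031]), 'tcp_rot': array([ 0.9761,  0.2171, -0.0002, -0.0008]), 'contact_force': array([ 0.2605,  0.8124, -0.0016]), 'ft_torque': array([-0.0203, -0.0026, -0.0044]), 'grip_force': 0.0, 'opening': 0.0858547511383837}
```

View pics/scene0.png

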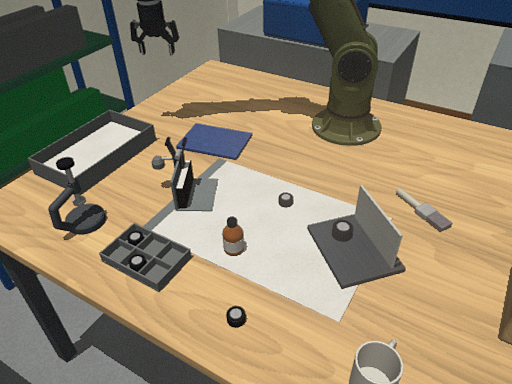

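View pics/top0.png

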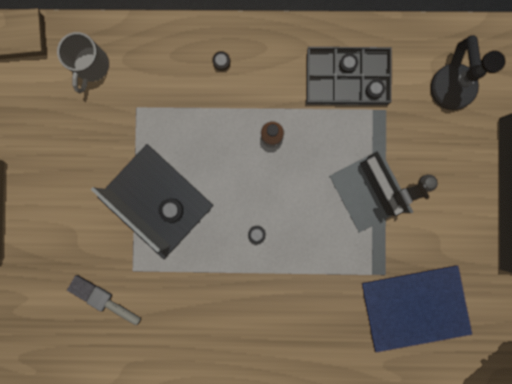

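The top view shows the bookend with the clip at about (390,190), its lamp at (428,183), the stand at about (155,200) with the specimen at (171,210), the puck at (257,235) and the bottle at (272,133). I'll zoom in on the bookend and stand in both views.

```bash
python3 - <<'E'
import cv2,numpy as np
t=cv2.imread("pics/top0.png");s=cv2.imread("pics/scene0.png")
def c(im,x,y,w,h):
    return cv2.resize(im[y:y+h,x:x+w],(400,300),interpolation=cv2.INTER_CUBIC)
m=np.vstack([np.hstack([c(t,340,140,100,75+0),c(t,80,140,160,120)]),np.hstack([c(s,140,130,100,75+0),c(s,300,180,120,90)])])
m=np.clip(m.astype(float)*1.5,0,255).astype(np.uint8)
cv2.imwrite("pics/m0.png",m)
E
```

```text
(no output)
```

View pics/m0.png

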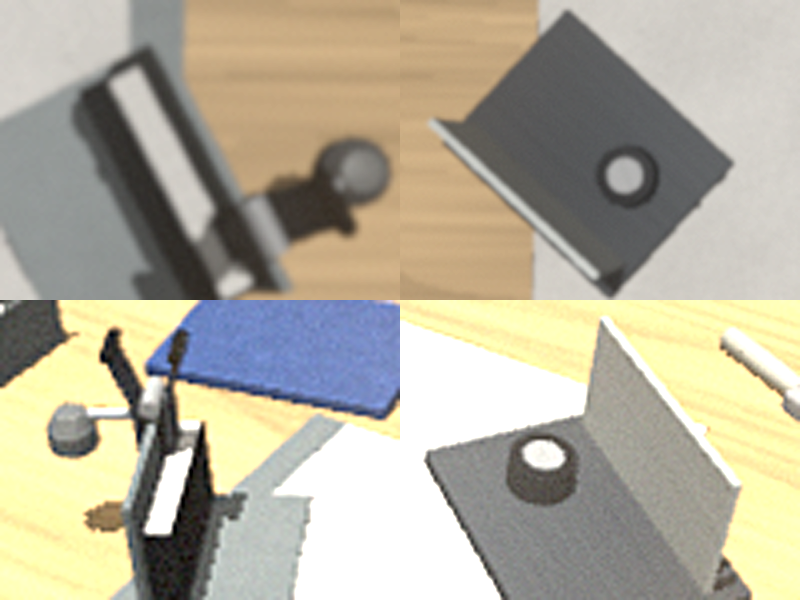

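Top-right crop: the stand edge ends are at top-image (93.2,188.8) and (160,250), and the specimen top is at (170.8,209.2). Bottom-left crop: the rollers are at scene (168,216) and (185,216), the barrel at (178,229) and the lamp at (158,237). I'll triangulate from these.

```bash
cat > h.py <<'E'
import numpy as np,cv2
K={"scene":(429.796,252.205,188.758,[[-0.5164,0.5543,-0.6527,1.2502],[0.8561,0.316,-0.4089,0.399],[-0.0204,-0.77,-0.6378,0.7855],[0,0,0,1]]),
"top":(485.934,256.246,189.242,[[0.0123,-0.9993,0.0356,0.5133],[-0.9998,-0.0117,0.0171,-0.0136],[-0.0167,-0.0358,-0.9992,1.0644],[0,0,0,1]])}
def ray(n,p):
    f,cx,cy,M=K[n];M=np.array(M);return M[:3,3],M[:3,:3]@np.array([(p[0]-cx)/f,(p[1]-cy)/f,1])
def proj(n,P):
    f,cx,cy,M=K[n];M=np.array(M);q=(np.atleast_2d(P)-M[:3,3])@M[:3,:3];return q[:,:2]/q[:,2:]*f+[cx,cy]
def atz(n,p,z):
    o,d=ray(n,p);return o+d*(z-o[2])/d[2]
def tri(pt,ps):
    (a,d),(b,e)=ray("top",pt),ray("scene",ps)
    s,t=np.linalg.lstsq(np.c_[d,-e],b-a,rcond=None)[0];P,Q=a+s*d,b+t*e
    return (P+Q)/2,np.linalg.norm(P-Q)
np.set_printoptions(precision=4,suppress=True)
E
python3 - <<'E'
from h import *
for n,a,b in [("stA",(93.2,188.8),(360.9,186+90*0)),("stB",(160,250),(400.5,326-90)),("spec",(170.8,209.2),(343.5,226.5)),("lamp",(428.7,182.5),(158,237)),("barrel",(406,196),(178,229))]:
    print(n,*tri(a,b))
print("st top z.12",atz("top",(93.2,188.8),.12),atz("top",(160,250),.12),"scene",atz("scene",(360.9,186),.12),atz("scene",(400.5,236),.12))
print("spec",atz("top",(170.8,209.2),.028),atz("scene",(343.5,226.5),.028))
print("be corner",atz("top",(377.5,152.5),.1),atz("top",(410,212.5),.1))
for p in((168,216),(185,216)): print("roller",atz("scene",p,.156))
E
```

```text
stA [0.5523 0.2533 0.2376] 0.055726093618822234
stB [ 0.3963  0.2681 -0.0471] 0.09112188127656307
spec [0.504  0.187  0.0413] 0.007156417745589414
lamp [ 0.5712 -0.433  -0.2495] 0.04830258173095866
barrel [ 0.5353 -0.3648 -0.2104] 0.040546311506390036
st top z.12 [0.5441 0.3215 0.12  ] [0.4267 0.1881 0.12  ] scene [0.4295 0.1962 0.12  ] [0.5478 0.3271 0.12  ]
spec [0.5054 0.1863 0.028 ] [0.4885 0.1863 0.028 ]
be corner [ 0.6234 -0.2367  0.1   ] [ 0.5053 -0.301   0.1   ]
roller [ 0.774  -0.1143  0.156 ]
roller [ 0.7557 -0.0825  0.156 ]
```

```bash
python3 - <<'E'
from h import *
for n,a,b in [("stA",(93.2,188.8),(400.5,236)),("stB",(160,250),(360.9,186)),("spec",(170.8,209.2),(343.5,226.5)),("lamp",(428.7,182.5),(158,162.5)),("barrel",(406,196),(178,154))]:
    print(n,*tri(a,b))
for p in((168,141.3),(185,141.3)): print("roller",atz("scene",p,.156))
# model of clip on the bookend: predicted pixels
c=(atz("top",(377.5,152.5),.1)+atz("top",(410,212.5),.1))/2; print(c)
E
```

```text
stA [0.5436 0.3251 0.1149] 0.0035361782483247224
stB [0.4249 0.1921 0.1146] 0.006053713848621309
spec [0.504  0.187  0.0413] 0.007156417745589414
lamp [ 0.5645 -0.3409  0.0837] 0.004959826652990792
barrel [ 0.5362 -0.2872  0.1136] 0.004348591298921176
roller [ 0.5473 -0.3025  0.156 ]
roller [ 0.525  -0.2627  0.156 ]
[ 0.5643 -0.2688  0.1   ]
```

Emit:
play_rows(
  motion=[3.5, 3.5, 0, 0, 0, 0, 0, 7, 7, 0, 0, 0, 0, 0, 10.5, 10.5, 0, 0, 0, 0.06, 0, 13.5, 14, 0, 0, 0, 0.06, 0, 13.5, 14, 0, 0, 0, 0.06, 0],
)

```text
time: 0.52
position: [0.4028, -0.4222, 0.3037]
tcp_rot: [0.969, 0.248, 0.001, -0.001]
contact_force: [0.4, -0.5, -0.1]
opening: 0.0852
grip_force: 0.0
```

Emit:
play_rows(
  motion=[3.5, 3.5, 0, 0, 0, 0, 0, 7, 7, 0, 0, 0, 0, 0, 10.5, 10.5, 0, 0, 0, 0, 0, 13.6, 14.1, 0, 0, 0, 0, 0, 13.6, 14.1, 0, 0, 0, 0, 0],
)

```text
time: 0.93
position: [0.5384, -0.281, 0.3036]
tcp_rot: [0.969, 0.248, 0.001, -0.001]
contact_force: [0.7, 0.1, -0.1]
opening: 0.085
grip_force: 0.0
```

Emit:
play_rows(
  motion=[0, 0, -1, 0, 0, 0, 0, 0, 0, -2, 0, 0, 0, 0, 0, 0, -2, 0, 0, 0, 0, 0, 0, -2, 0, 0, 0, 0, 0, 0, -2, 0, 0, 0, 0],
)

```text
time: 1.35
position: [0.5349, -0.2867, 0.2838]
tcp_rot: [0.97, 0.245, -0.0, 0.0]
contact_force: [-0.0, 0.3, -0.2]
opening: 0.0855
grip_force: 0.0
```

```bash
python3 - <<'E'
from workcell import manip
import cv2,numpy as np
from h import *
o=manip.get_obs();print(o["time"],o["position"],o["tcp_rot"],o["opening"])
ims=[]
for n,(x,y) in(("scene",(120,70)),("top",(340,130))):
    d=manip.get_image(n)["pixels"][:,:,::-1];cv2.imwrite(f"pics/{n}1.png",d)
    ims.append(cv2.resize(d[y:y+120,x:x+100],(400,480),interpolation=cv2.INTER_CUBIC))
cv2.imwrite("pics/m1.png",np.clip(np.hstack(ims)*1.4,0,255).astype(np.uint8))
E
```

```text
1.35 [ 0.5349 -0.2867  0.2838] [ 0.9695  0.245  -0.0005  0.0001] 0.0855208270772711
```

View pics/m1.png

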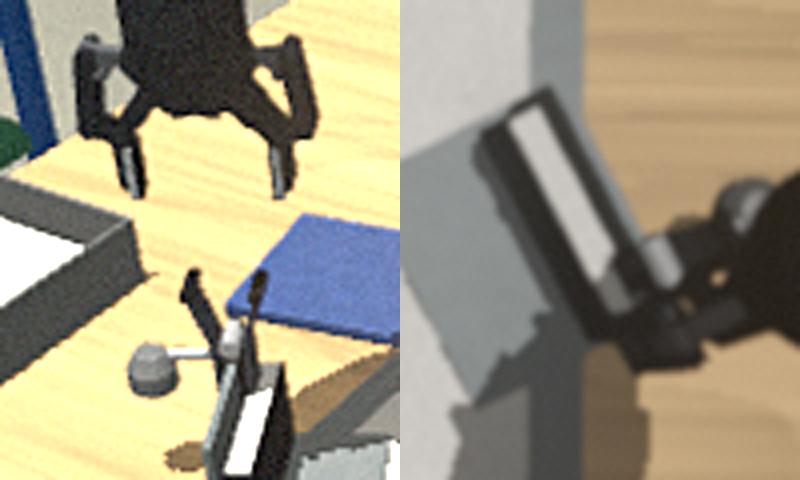

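Scene crop: fingertips at (135,193) and (282,193), rollers at (192,275) and (258,275), fingers still above them. I'll check the lateral alignment by projection.

```bash
python3 - <<'E'
from h import *
p=np.array([.5349,-.2867]);y=np.array([-np.sin(.5),np.cos(.5)])
f=lambda n,q,z:(proj(n,[*q,z])[0])
for z in(.156,.211,.224):print(z,f("scene",p,z))
for s in(-1,1):print("tip",(f("scene",p+s*.0427*y,.215)-[120,70])*4, "roller", (f("scene",p+s*.023*y,.156)-[120,70])*4, (f("top",p+s*.023*y,.156)-[340,130])*4)
print(atz("scene",(120+192/4,70+275/4),.156),atz("scene",(120+258/4,70+275/4),.156))
E
```

```text
0.156 [175.579 140.697]
0.211 [172.7324 122.8392]
0.224 [172.0332 118.4526]
tip [144.7583 205.6966] roller [188.2471 282.5666] [329.0772 244.1686]
tip [275.6198 206.2759] roller [256.4479 283.0096] [241.7554 290.5532]
[ 0.5376 -0.3105  0.156 ] [ 0.5158 -0.2715  0.156 ]
```

Emit:
play_rows(
  motion=[0, 0, -2.5, 0, 0, 0, 0, 0, 0, -5, 0, 0, 0, 0, 0, 0, -7, 0, 0, 0, 0, 0, 0, -8, 0, 0, 0, 0, 0, 0, -8, 0, 0, 0, 0],
  grip_force=25,
)

```text
time: 1.87
position: [0.5348, -0.2853, 0.202]
tcp_rot: [0.969, 0.246, -0.001, -0.001]
contact_force: [0.5, -0.2, 1.3]
opening: 0.0853
grip_force: 0.0
```

Emit:
play_rows(
  motion=[0, 0, 0, 0, 0, 0, 0.3, 0, 0, 0, 0, 0, 0, 0.35, 0, 0, 0, 0, 0, 0, 0.4, 0, 0, 0, 0, 0, 0, 0.45, 0, 0, 0, 0, 0, 0, 0.45],
)

```text
time: 2.28
position: [0.5376, -0.286, 0.2074]
tcp_rot: [0.969, 0.246, 0.002, 0.002]
contact_force: [-1.2, -0.4, 11.6]
opening: 0.0476
grip_force: 12.7
```

Emit:
play_rows(
  motion=[0, 0, 0, 0, 0, 0, 0.5, 0, 0, 0, 0, 0, 0, 0.54, 0, 0, 0, 0, 0, 0, 0.54, 0, 0, 0, 0, 0, 0, 0.54, 0, 0, 0, 0, 0, 0, 0.54],
)

```text
time: 2.7
position: [0.5383, -0.2863, 0.2085]
tcp_rot: [0.969, 0.246, 0.003, 0.003]
contact_force: [-0.7, -0.5, 17.3]
opening: 0.0396
grip_force: 13.8
```

```bash
python3 - <<'E'
from workcell import manip
import cv2,numpy as np
from h import *
o=manip.get_obs();print(o["time"],o["position"],o["tcp_rot"],o["opening"],o["contact_force"],o["ft_torque"],o["grip_force"])
d=manip.get_image("scene")["pixels"][:,:,::-1];cv2.imwrite("pics/s2.png",np.clip(cv2.resize(d[90:200,120:240],(720,660))[:600]*1.4,0,255).astype(np.uint8))
E
```

```text
2.7 [ 0.5383 -0.2863  0.2085] [0.9692 0.2461 0.0033 0.0032] 0.03960779682942902 [-0.7383 -0.5293 17.2825] [-0.1117  0.2208  0.0013] 13.770937621593475
```

View pics/s2.png

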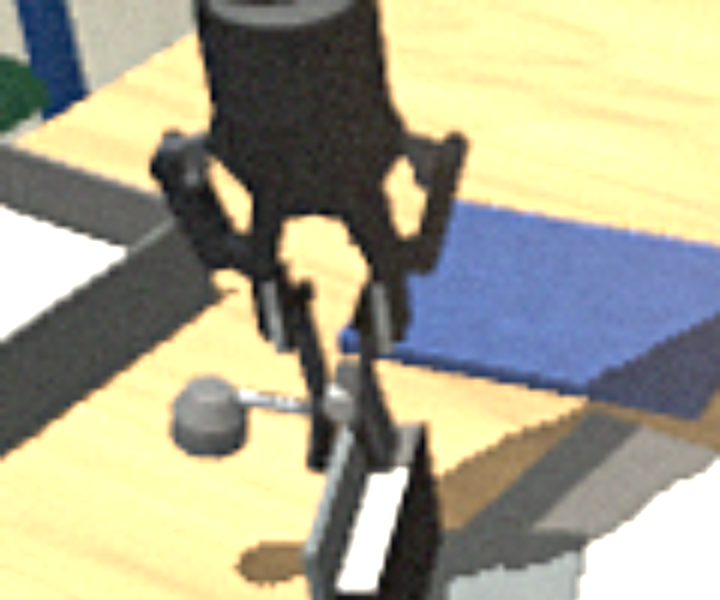

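The jaws have opened, with the pads on the rollers and clear of the plate, so I'll lift straight up.

Emit:
play_rows(
  motion=[0, 0, 0.5, 0, 0, 0, 0.56, 0, 0, 1, 0, 0, 0, 0.57, 0, 0, 2, 0, 0, 0, 0.57, 0, 0, 3, 0, 0, 0, 0.57, 0, 0, 4, 0, 0, 0, 0.57],
)

```text
time: 3.17
position: [0.5359, -0.285, 0.2449]
tcp_rot: [0.969, 0.246, -0.0, -0.0]
contact_force: [-0.8, 1.0, -1.6]
opening: 0.0368
grip_force: 10.4
```

Emit:
play_rows(
  motion=[0, 0, 1.5, 0, 0, 0, 0.57, 0, 0, 3, 0, 0, 0, 0.57, 0, 0, 5, 0, 0, 0, 0.57, 0, 0, 7, 0, 0, 0, 0.57, 0, 0, 7, 0, 0, 0, 0.57],
)

```text
time: 3.58
position: [0.5373, -0.2854, 0.3187]
tcp_rot: [0.969, 0.246, 0.003, 0.002]
contact_force: [1.3, 1.5, -0.7]
opening: 0.0368
grip_force: 10.4
```

```bash
python3 - <<'E'
from workcell import manip
import cv2,numpy as np
from h import *
o=manip.get_obs();print(o["time"],o["position"],o["tcp_rot"],o["opening"],o["contact_force"],o["ft_torque"],o["grip_force"])
ims=[]
for n,(x,y) in(("scene",(110,50)),("top",(360,120))):
    d=manip.get_image(n)["pixels"][:,:,::-1]
    ims.append(cv2.resize(d[y:y+150,x:x+100],(400,600),interpolation=cv2.INTER_CUBIC))
cv2.imwrite("pics/m3.png",np.clip(np.hstack(ims)*1.4,0,255).astype(np.uint8))
E
```

```text
3.5833 [ 0.5373 -0.2854  0.3187] [0.9692 0.2463 0.0027 0.0021] 0.03681291172045789 [ 1.2862  1.468  -0.6834] [ 0.0498 -0.0344  0.0025] 10.375155508518219
```

View pics/m3.png

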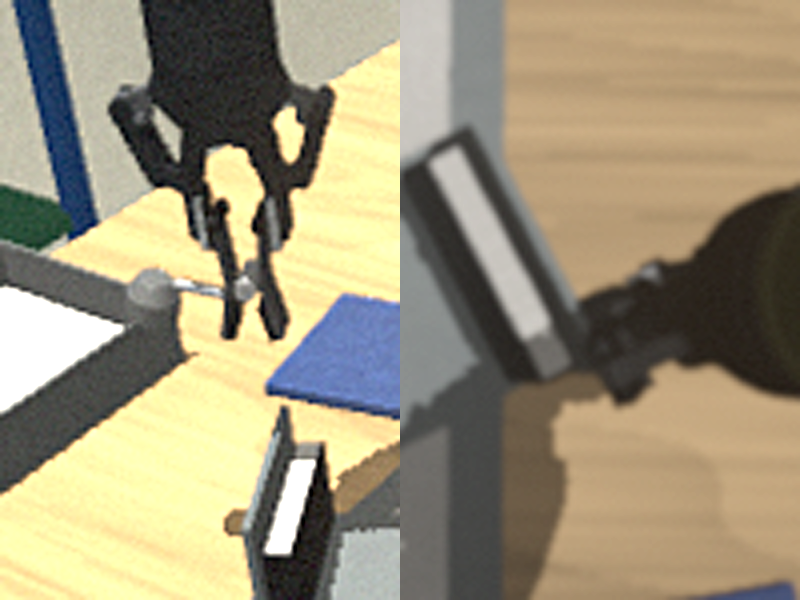

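The clip is held upright above the bookend, jaws open (pad ends at (232,337) and (275,337) in the crop). Now I'll carry it over to the stand.

Emit:
play_rows(
  motion=[-0.5, 3.4, 0, 0, 0, 0, 0.57, -1, 6.8, 0, 0, 0, 0.03, 0.57, -1.5, 10.2, 0, 0, 0, 0.06, 0.57, -2, 13.6, 0, 0, 0, 0.09, 0.57, -2.6, 17, 0, 0, 0, 0.115, 0.57],
)

```text
time: 4.1
position: [0.5089, -0.1135, 0.3127]
tcp_rot: [0.953, 0.302, -0.001, -0.001]
contact_force: [1.0, 0.0, -1.2]
opening: 0.0369
grip_force: 10.4
```

Emit:
play_rows(
  motion=[-0.5, 3.4, 0, 0, 0, 0.02, 0.57, -1, 6.8, 0, 0, 0, 0.045, 0.57, -1.5, 10.2, 0, 0, 0, 0.07, 0.57, -2, 13.6, 0, 0, 0, 0.09, 0.57, -2.6, 17, 0, 0, 0, 0.115, 0.57],
)

```text
time: 4.52
position: [0.4829, 0.0563, 0.313]
tcp_rot: [0.934, 0.356, -0.001, -0.0]
contact_force: [0.9, 0.8, -1.5]
opening: 0.0369
grip_force: 10.4
```

Emit:
play_rows(
  motion=[-0.5, 3.6, 0, 0, 0, 0.02, 0.57, -1, 7.2, 0, 0, 0, 0.045, 0.57, -1.5, 10.8, 0, 0, 0, 0.07, 0.57, -2.2, 14.4, 0, 0, 0, 0.1, 0.57, -2.6, 17, 0, 0, 0, 0.115, 0.57],
)

```text
time: 4.93
position: [0.4561, 0.228, 0.313]
tcp_rot: [0.912, 0.411, -0.001, -0.001]
contact_force: [1.0, 0.8, -1.8]
opening: 0.0365
grip_force: 10.4
```

Emit:
play_rows(
  motion=[0, 0, 0, 0, 0, 0, 0.57, 0, 0, 0, 0, 0, 0, 0.57, 0, 0, 0, 0, 0, 0, 0.57],
)

```text
time: 5.18
position: [0.4578, 0.2241, 0.3129]
tcp_rot: [0.913, 0.409, -0.001, 0.0]
contact_force: [1.2, -0.4, -0.8]
opening: 0.0368
grip_force: 10.4
```

```bash
python3 - <<'E'
from workcell import manip
import cv2,numpy as np
from h import *
o=manip.get_obs();print(o["time"],o["position"],o["tcp_rot"],o["opening"],o["contact_force"],o["ft_torque"],o["grip_force"])
ims=[]
for n,(x,y) in(("scene",(300,110)),("top",(70,130))):
    d=manip.get_image(n)["pixels"][:,:,::-1];cv2.imwrite(f"pics/{n}4.png",d)
    ims.append(cv2.resize(d[y:y+150,x:x+100],(400,600),interpolation=cv2.INTER_CUBIC))
cv2.imwrite("pics/m4.png",np.clip(np.hstack(ims)*1.4,0,255).astype(np.uint8))
E
```

```text
5.1833 [0.4578 0.2241 0.3129] [ 0.9126  0.4089 -0.001   0.0003] 0.03683397046022274 [ 1.1944 -0.4483 -0.7501] [-0.0462  0.0455 -0.0153] 10.412376075983047
```

View pics/m4.png

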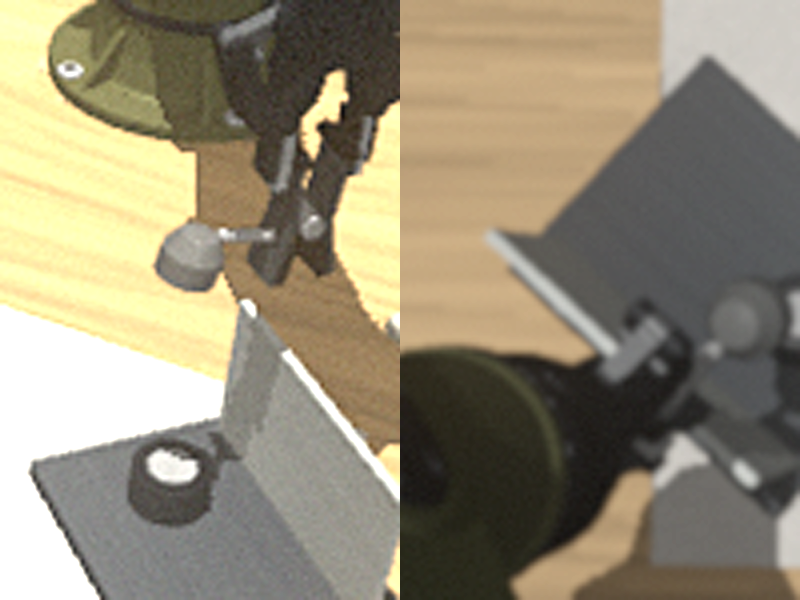

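Clip is over the stand. Scene crop: lamp centre (190,255), jaw tips (265,283) and (325,270), stand edge running from (250,303) to (395,500). Top crop: lamp at (745,318). I'll compare these with an upright model.

```bash
python3 - <<'E'
from h import *
L,e=tri((156.25,209.5),(347.5,173.75));print("lamp",L,e)
yaw=2*np.arctan2(.4089,.9126);print(yaw)
X=np.array([np.cos(yaw),np.sin(yaw),0]);Y=np.array([-X[1],X[0],0]);Z=np.array([0,0,1])
for oz in(.218,):
  O=np.array([.4578,.2241,oz])
  for n,q in dict(barrel0=(-13,0,0),barrel1=(13,0,0),lampbot=(0,-60,-40),lamptop=(0,-60,-10),lampL=(-18,-60,-40),lampR=(18,-60,-40),jawm=(-13,-15,-40),jawp=(-13,15,-40),r0=(-13,-18,42),r1=(-13,18,42)).items():
    P=O+(q[0]*X+q[1]*Y+q[2]*Z)/1000
    print(n,(proj("scene",P)[0]-[300,110])*4,(proj("top",P)[0]-[70,130])*4+[400,0])
# edge: model
c=np.array([.487,.258,.12]);
for yw in(.845,):
  x=np.array([np.cos(yw),np.sin(yw),0])
  for s in(-.09,.09): print("edge",proj("scene",c+s*x),proj("top",c+s*x))
g=lambda a:np.array(a)
E
```

```text
lamp [0.5054 0.1798 0.202 ] 0.0024825899755737285
0.8424797100215607
barrel0 [287.191  197.9777] [652.6905 447.4171]
barrel1 [310.9869 224.3121] [609.2762 407.0351]
lampbot [191.7181 289.1172] [744.6132 324.7488]
lamptop [198.3635 246.5296] [729.503 325.382]
lampL [177.1451 270.3068] [773.3918 351.3635]
lampR [206.6996 308.4547] [715.877  298.1733]
jawm [252.6978 259.8597] [698.6121 416.7789]
jawp [299.6168 249.6157] [654.0341 465.3827]
r0 [269.5846 141.079 ] [654.8204 422.6315]
r1 [328.8507 129.0893] [595.85  486.899]
edge [[359.0414 184.8382]] [[158.6919 249.6675]]
edge [[399.7916 235.4289]] [[ 91.3083 187.418 ]]
```

The model matches: the barrel is within 1 px and the jaws are centred on the edge to about 2 mm. The lamp sits slightly raised, as expected with the jaws open. Descending.

Emit:
play_rows(
  motion=[0, 0, -1.5, 0, 0, 0, 0.57, 0, 0, -3, 0, 0, 0, 0.57, 0, 0, -4, 0, 0, 0, 0.57, 0, 0, -5, 0, 0, 0, 0.57, 0, 0, -5, 0, 0, 0, 0.57],
)

```text
time: 5.7
position: [0.4576, 0.2237, 0.262]
tcp_rot: [0.913, 0.408, -0.002, 0.0]
contact_force: [0.1, 0.0, -2.0]
opening: 0.037
grip_force: 10.4
```

Emit:
play_rows(
  motion=[0, 0, -0.5, 0, 0, 0, 0.57, 0, 0, -1, 0, 0, 0, 0.57, 0, 0, -1.5, 0, 0, 0, 0.57, 0, 0, -2, 0, 0, 0, 0.57, 0, 0, -2, 0, 0, 0, 0.57],
)

```text
time: 6.12
position: [0.4576, 0.2247, 0.243]
tcp_rot: [0.913, 0.409, -0.001, 0.0]
contact_force: [-0.3, 0.2, -1.7]
opening: 0.0368
grip_force: 10.4
```

```bash
python3 - <<'E'
from workcell import manip
import cv2,numpy as np
from h import *
o=manip.get_obs();print(o["time"],o["position"],o["tcp_rot"],o["opening"],o["contact_force"],o["ft_torque"],o["grip_force"])
ims=[]
for n,(x,y) in(("scene",(310,150)),("top",(90,160))):
    d=manip.get_image(n)["pixels"][:,:,::-1]
    ims.append(cv2.resize(d[y:y+100,x:x+100],(400,400),interpolation=cv2.INTER_CUBIC))
cv2.imwrite("pics/m5.png",np.clip(np.hstack(ims)*1.4,0,255).astype(np.uint8))
E
```

```text
6.1167 [0.4576 0.2247 0.243 ] [ 0.9125  0.4091 -0.0006  0.    ] 0.03683988853904601 [-0.3442  0.225  -1.6947] [0.0334 0.0569 0.0237] 10.418685972690582
```

View pics/m5.png

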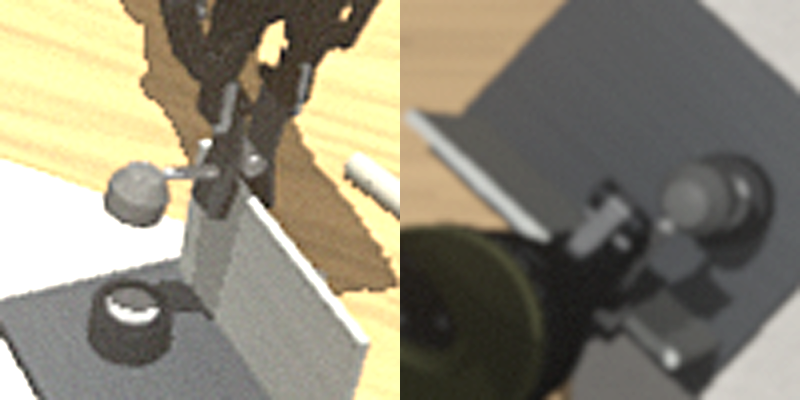

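The jaws straddle the plate: one pad at scene crop (215,210) in front, the other behind at (262,200), with no contact force. Lowering further.

Emit:
play_rows(
  motion=[0, 0, -0.4, 0, 0, 0, 0.57, 0, 0, -0.8, 0, 0, 0, 0.57, 0, 0, -1.1, 0, 0, 0, 0.57, 0, 0, -1.4, 0, 0, 0, 0.57, 0, 0, -1.4, 0, 0, 0, 0.57],
)

```text
time: 6.63
position: [0.4576, 0.2249, 0.2292]
tcp_rot: [0.912, 0.409, -0.001, -0.0]
contact_force: [-0.5, -0.4, -2.5]
opening: 0.0367
grip_force: 10.3
```

Emit:
play_rows(
  motion=[0, 0, 0, 0, 0, 0, 0.54, 0, 0, 0, 0, 0, 0, 0.5, 0, 0, 0, 0, 0, 0, 0.46, 0, 0, 0, 0, 0, 0, 0.42, 0, 0, 0, 0, 0, 0, 0.42],
)

```text
time: 7.05
position: [0.4577, 0.2252, 0.2299]
tcp_rot: [0.912, 0.409, -0.0, -0.0]
contact_force: [-2.1, 1.4, -2.8]
opening: 0.0494
grip_force: 7.6
```

Emit:
play_rows(
  motion=[0, 0, 0, 0, 0, 0, 0.37, 0, 0, 0, 0, 0, 0, 0.33, 0, 0, 0, 0, 0, 0, 0.28, 0, 0, 0, 0, 0, 0, 0.2, 0, 0, 0, 0, 0, 0, 0.1],
)

```text
time: 7.47
position: [0.4584, 0.2248, 0.2301]
tcp_rot: [0.913, 0.409, 0.0, 0.0]
contact_force: [0.2, -0.2, -0.1]
opening: 0.0763
grip_force: 0.0
```

Emit:
play_rows(
  motion=[0, 0, 0, 0, 0, 0, 0, 0, 0, 0, 0, 0, 0, 0, 0, 0, 0, 0, 0, 0, 0, 0, 0, 0, 0, 0, 0, 0, 0, 0, 0, 0, 0, 0, 0],
)

```text
time: 7.88
position: [0.458, 0.2249, 0.2299]
tcp_rot: [0.913, 0.409, 0.0, 0.0]
contact_force: [-0.4, 0.9, -0.6]
opening: 0.0853
grip_force: 0.0
```

Emit:
play_rows(
  motion=[0, 0, 1, 0, 0, 0, 0, 0, 0, 2.5, 0, 0, 0, 0, 0, 0, 5, 0, 0, 0, 0, 0, 0, 8, 0, 0, 0, 0, 0, 0, 11, 0, 0, 0, 0],
)

```text
time: 8.3
position: [0.4575, 0.2249, 0.3416]
tcp_rot: [0.912, 0.409, -0.0, -0.0]
contact_force: [1.3, 0.4, -0.5]
opening: 0.0855
grip_force: 0.0
```

Emit:
play_rows(
  motion=[-0.5, -3, 0, 0, 0, 0, 0, -1, -6, 0, 0, 0, 0, 0, -1.5, -9, 0, 0, 0, 0, 0, -2, -12, 0, 0, 0, 0, 0, -2, -12, 0, 0, 0, 0, 0],
)

```text
time: 8.72
position: [0.4372, 0.0992, 0.3404]
tcp_rot: [0.914, 0.406, -0.001, 0.002]
contact_force: [-0.3, -1.0, -0.6]
opening: 0.0853
grip_force: 0.0
```

```bash
python3 - <<'E'
from workcell import manip
import cv2,numpy as np
from h import *
o=manip.get_obs();print(o["time"],o["position"],o["contact_force"])
ims=[]
for n,(x,y) in(("scene",(310,140)),("top",(90,160))):
    d=manip.get_image(n)["pixels"][:,:,::-1]
    ims.append(cv2.resize(d[y:y+100,x:x+100],(400,400),interpolation=cv2.INTER_CUBIC))
cv2.imwrite("pics/m6.png",np.clip(np.hstack(ims)*1.4,0,255).astype(np.uint8))
yaw=.8425
X=np.array([np.cos(yaw),np.sin(yaw),0]);Y=np.array([-X[1],X[0],0]);Z=np.array([0,0,1])
O=np.array([.458,.225,.134])
for n,q in dict(barrel0=(-13,0,0),barrel1=(13,0,0),lampbot=(0,-60,-40),lamptop=(0,-60,-10),r0=(0,-23,42),r1=(0,23,42)).items():
    P=O+(q[0]*X+q[1]*Y+q[2]*Z)/1000
    print(n,(proj("scene",P)[0]-[310,140])*4,(proj("top",P)[0]-[90,160])*4+[400,0])
E
```

```text
8.7167 [0.4372 0.0992 0.3404] [-0.2636 -0.9755 -0.5766]
barrel0 [226.1741 194.5103] [618.1257 314.2822]
barrel1 [248.2938 221.6925] [578.5742 277.5511]
lampbot [135.7504 280.5473] [700.18   202.7593]
lamptop [141.7357 242.3645] [687.5466 203.2729]
r0 [212.0428 159.4666] [608.874  263.9255]
r1 [284.5126 143.4469] [540.6972 338.2281]
```

View pics/m6.png

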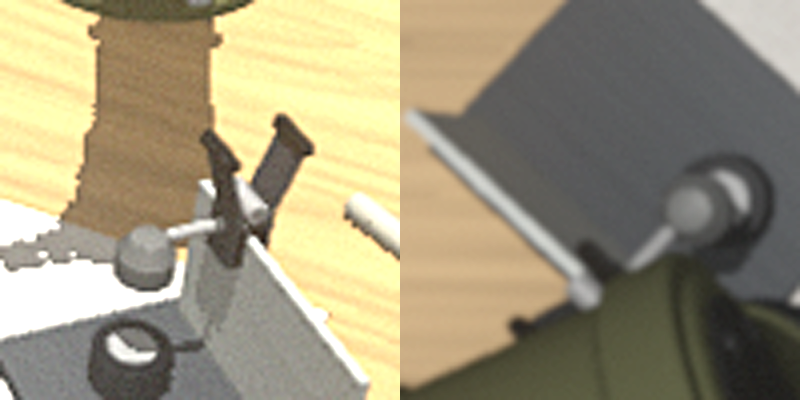

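The clip is standing on the edge by itself, with the lamp over the specimen (top crop: lamp (692,208), specimen (735,195) before parallax). I'll move the arm clear and make one final check of depth and position.

Emit:
play_rows(
  motion=[0, -3, 1, 0, 0, 0, 0, 0, -6.5, 2, 0, 0, 0, 0, 0, -10, 3, 0, 0, 0, 0, 0, -13, 3, 0, 0, 0, 0, 0, -13, 3, 0, 0, 0, 0],
)

```text
time: 9.23
position: [0.4385, -0.0297, 0.3706]
tcp_rot: [0.914, 0.406, 0.0, 0.001]
contact_force: [0.3, -0.2, -0.9]
opening: 0.0853
grip_force: 0.0
```

```bash
python3 - <<'E'
from workcell import manip
import cv2,numpy as np
from h import *
ims=[]
for n,(x,y) in(("scene",(325,155)),("top",(100,175))):
    d=manip.get_image(n)["pixels"][:,:,::-1]
    ims.append(cv2.resize(d[y:y+100,x:x+66],(400,600),interpolation=cv2.INTER_CUBIC))
cv2.imwrite("pics/m7.png",np.clip(np.hstack(ims)*1.4,0,255).astype(np.uint8))
E
```

```text
(no output)
```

View pics/m7.png

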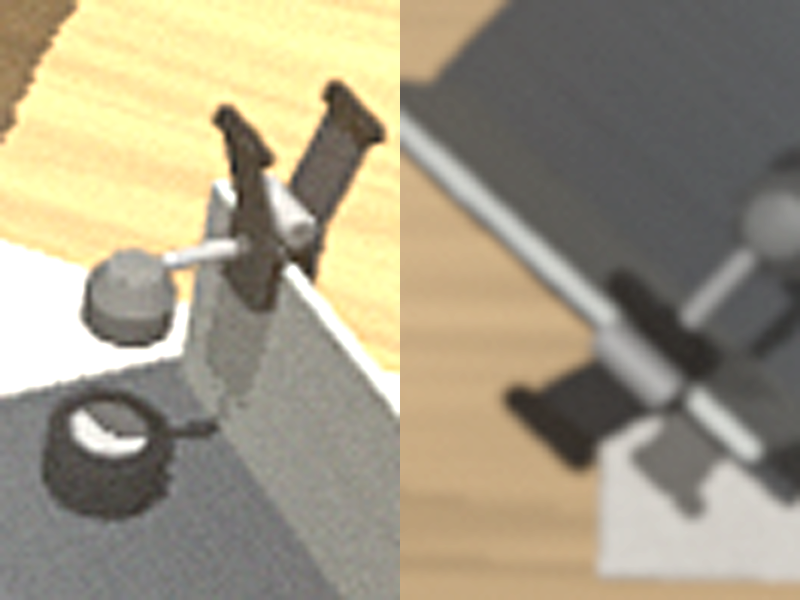

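The final view shows the clip seated (rollers at scene crop (245,137) and (355,114), pads below the edge) and the lamp above the specimen. I'll fit the pose from these points.

```bash
python3 - <<'E'
from h import *
from scipy.optimize import least_squares
from scipy.spatial.transform import Rotation as R
S=lambda u,v:(325+u/6.06,155+v/6); T=lambda u,v:(100+(u-400)/6.06,175+v/6)
obs=[("scene",S(245,137),(0,-23,42)),("scene",S(355,114),(0,23,42)),("scene",S(302,232),(13,0,0)),("scene",S(130,320),(0,-60,-40)),
("scene",S(252,302),(0,-8,-40)),("top",T(665,320),(0,-23,42)),("top",T(546,430),(0,23,42)),("top",T(640,370),(0,0,6)),("top",T(778,222),(0,-60,-15))]
def f(p):
    return np.concatenate([proj(n,p[:3]+R.from_euler("ZYX",p[3:]).apply(np.array(q)/1000))[0]-uv for n,uv,q in obs])
r=least_squares(f,[.458,.225,.134,.84,0,0],x_scale=.01,loss="soft_l1");print(r.x,r.fun.reshape(-1,2))
print("lamp",r.x[:3]+R.from_euler("ZYX",r.x[3:]).apply([0,-.06,-.04]))
print("spec",tri((170.8,209.2),(343.5,226.5))[0])
E
```

```text
[ 0.4545  0.2277  0.1366  0.7964 -0.0601  0.0206] [[-1.6564  0.0055]
 [-1.2248  0.063 ]
 [-1.1252  0.2256]
 [-0.5503  0.7444]
 [-0.4152 -0.6091]
 [-1.6101  0.6203]
 [-0.0114  0.1651]
 [-2.4624 -0.5286]
 [-0.9762  1.3212]]
lamp [0.4985 0.1881 0.0954]
spec [0.504  0.187  0.0413]
```

```bash
python3 -c "
from workcell import manip
print(manip.close_job())"
```

```text
the job is handed in; nothing more can be done
None
```

I moved the clip lamp from the bookend to the stand's edge and handed the job in; the hand-in call returned no verdict. By my camera fit it sits upright with its pads about 13 mm below the edge and the lamp about 6 mm from the specimen's centre.

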